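Run a fingertip along the machine-in-use flags

TASK

It is closing time and all the washers are free: run a closed fingertip lightly along the staggered row of blue flags on the status board, starting at the end with the green stud, so that the flags are laid down flat one after another. Leave the red out-of-order flags standing, do not pinch or press hard on the flags or the board, and do not move the things lying about the board.

Things in the scene. Friction and masses are not known exactly. Their poses are not given: they have to be found in the camera images.
- board: grey plastic status board lying fixed on the washer top, 190 x 290 x 12 mm, five dark slots 52 mm apart running across it (along its own x). Origin: centre of its underside; z up; its long side is its own y. A low green stud (16 mm across, 3 mm high) marks its +y end, to the robot's left.
- base1: white block with blue flag 1 (1 is nearest the green stud), fixed in a slot of the board, up to 26 mm either side of its middle line; 26 (own x) x 20 (own y) x 9 mm. Origin: centre of its underside, on the board's top face. The flag's hinge pin runs along the block's own x, 14 mm above the origin; two lugs beside it reach 17 mm above the origin.
- flag1 (a joint): blue flag 1: plate 18 mm wide, 4 mm thick, 36 mm tall from pin to top (top 50 mm above the block's origin). Rad: about 0 upright, 1.5 flat. Folds only towards its block's own -y, away from the green stud, and lies flat 12 to 16 mm above the block's origin, clear of the next flag. A push of 0.1 N tips it; past about 0.5 rad it drops flat by itself and stays down.
- base2: white block with blue flag 2 (1 is nearest the green stud), fixed in a slot of the board, up to 26 mm either side of its middle line; 26 (own x) x 20 (own y) x 9 mm. Origin: centre of its underside, on the board's top face. The flag's hinge pin runs along the block's own x, 14 mm above the origin; two lugs beside it reach 17 mm above the origin.
- flag2 (a joint): blue flag 2: plate 18 mm wide, 4 mm thick, 36 mm tall from pin to top (top 50 mm above the block's origin). Rad: about 0 upright, 1.5 flat. Folds only towards its block's own -y, away from the green stud, and lies flat 12 to 16 mm above the block's origin, clear of the next flag. A push of 0.1 N tips it; past about 0.5 rad it drops flat by itself and stays down.
- base3: white block with blue flag 3 (1 is nearest the green stud), fixed in a slot of the board, up to 26 mm either side of its middle line; 26 (own x) x 20 (own y) x 9 mm. Origin: centre of its underside, on the board's top face. The flag's hinge pin runs along the block's own x, 14 mm above the origin; two lugs beside it reach 17 mm above the origin.
- flag3 (a joint): blue flag 3: plate 18 mm wide, 4 mm thick, 36 mm tall from pin to top (top 50 mm above the block's origin). Rad: about 0 upright, 1.5 flat. Folds only towards its block's own -y, away from the green stud, and lies flat 12 to 16 mm above the block's origin, clear of the next flag. A push of 0.1 N tips it; past about 0.5 rad it drops flat by itself and stays down.
- base4: white block with blue flag 4 (1 is nearest the green stud), fixed in a slot of the board, up to 26 mm either side of its middle line; 26 (own x) x 20 (own y) x 9 mm. Origin: centre of its underside, on the board's top face. The flag's hinge pin runs along the block's own x, 14 mm above the origin; two lugs beside it reach 17 mm above the origin.
- flag4 (a joint): blue flag 4: plate 18 mm wide, 4 mm thick, 36 mm tall from pin to top (top 50 mm above the block's origin). Rad: about 0 upright, 1.5 flat. Folds only towards its block's own -y, away from the green stud, and lies flat 12 to 16 mm above the block's origin, clear of the next flag. A push of 0.1 N tips it; past about 0.5 rad it drops flat by itself and stays down.
- base5: white block with blue flag 5 (1 is nearest the green stud), fixed in a slot of the board, up to 26 mm either side of its middle line; 26 (own x) x 20 (own y) x 9 mm. Origin: centre of its underside, on the board's top face. The flag's hinge pin runs along the block's own x, 14 mm above the origin; two lugs beside it reach 17 mm above the origin.
- flag5 (a joint): blue flag 5: plate 18 mm wide, 4 mm thick, 36 mm tall from pin to top (top 50 mm above the block's origin). Rad: about 0 upright, 1.5 flat. Folds only towards its block's own -y, away from the green stud, and lies flat 12 to 16 mm above the block's origin, clear of the next flag. A push of 0.1 N tips it; past about 0.5 rad it drops flat by itself and stays down.
- redbase1: white block like those of the blue flags, carrying a red flag, 77 mm to one side of the board's middle line in the second or fourth slot (drawn anew each time; the other such places hold flat black blanks). Origin: centre of its underside.
- red1 (a joint): red flag, same size and hinge as the blue ones; about 0 rad standing, 1.5 laid flat. Must stay standing.
- redbase2: white block like those of the blue flags, carrying a red flag, 77 mm to one side of the board's middle line in the second or fourth slot (drawn anew each time; the other such places hold flat black blanks). Origin: centre of its underside.
- red2 (a joint): red flag, same size and hinge as the blue ones; about 0 rad standing, 1.5 laid flat. Must stay standing.
- spool: spool of red thread standing behind the board, 32 mm across, 41 mm tall, loose. Origin: centre of its underside. Leave alone.
- pot: small white pot with a red lid standing behind the board, 58 mm across, 50 mm tall, loose. Origin: centre of its underside. Leave alone.
- coins: orange paper roll of coins, 25 x 68 x 25 mm, lying beside the far end of the row, loose. Origin: centre of its underside. Leave alone.
- peg: purple clothes peg, 15 x 72 x 12 mm, lying beside the green stud's end of the board, loose. Origin: centre of its underside. Leave alone.

How it is judged:
On the way, in this order (a step that is already met when the one before it is completed fails the run):
1. blue flag 1 (counted from the green stud) is laid down (value of joint flag1 above 1.2 rad), for 0.1 s.
2. blue flag 2 (counted from the green stud) is laid down (value of joint flag2 above 1.2 rad), for 0.1 s.
3. blue flag 3 (counted from the green stud) is laid down (value of joint flag3 above 1.2 rad), for 0.1 s.
4. blue flag 4 (counted from the green stud) is laid down (value of joint flag4 above 1.2 rad), for 0.1 s.
5. blue flag 5 (counted from the green stud) is laid down (value of joint flag5 above 1.2 rad), for 0.1 s.
At the end, for the whole second after the job is handed in: All five blue flags are folded past 1.2 rad (flat is 1.5), both red flags stand within 0.3 rad of upright, and the spool, pot, coin roll and peg lie within 20 mm of where they were (value of joint each of flag1, flag2, flag3, flag4, flag5 above 1.2 rad and value of joint each of red1, red2 below 0.3 rad and distance of each of spool, pot, coins, peg from where it was at the start of the episode below 0.02 m); the robot touches nothing.
It fails at once if a red flag is tipped by more than 0.3 rad (value of joint any of red1, red2 above 0.3 rad).
It fails at once if a flag or its block is pinched or pressed with more than 15 N (contact force between the fingers and base1 above 15 N or contact force between the fingers and base2 above 15 N or contact force between the fingers and base3 above 15 N or contact force between the fingers and base4 above 15 N or contact force between the fingers and base5 above 15 N or contact force between the fingers and redbase1 above 15 N or contact force between the fingers and redbase2 above 15 N).
It fails at once if the board is pressed with more than 15 N (contact force between the fingers and board above 15 N).
It fails at once if a bystander (spool, pot, coin roll, peg) is moved by more than 20 mm or lifted (distance of any of spool, pot, coins, peg from where it was at the start of the episode above 0.02 m).
It also fails if it takes over 35 s, if anything falls off the work surface, if the arm or the gripper's body presses on something with over 40 N, if the wrist force passes 120 N, or if a joint passes its speed limit or range.

ROBOT

A 7-joint arm with a two-finger parallel gripper is mounted at the origin on a cart in front of the work surface, level with it; the furniture and walls round the work are solid. World frame = base frame: x ahead of the robot, y to its left, z up, the work surface at z = 0. Lengths are in m, angles in rad, forces in N, time in s.
With the tool pointing down it reaches from about 0.375 to 0.925 m from the base axis. Payload 3.1 kg.
Tool frame: the origin (TCP) lies midway between the tips of the shut fingers; the grasp point (between the pads) lies manip.grip_depth behind it (manip.grip_depth is the distance from the TCP to the grasp point, in m); z points along the fingers, y is the line along which they close (so a half turn about z gives the same grasp; the last joint's range is limited). The gripper opens to 85 mm and grips with 20 to 120 N. Pads are 22 mm wide; open, the fingers measure 114 mm over their backs; the gripper's body (76 mm by 85 mm) begins 54 mm behind the grasp point. The pads swing forward as they close: fully open they stand 13 mm farther back than shut.
Start: joints at [-1.35, 0.383, 0.044, 1.598, -0.018, 1.161, -0.05], TCP at [0.204, 0.617, 0.231] pointing down, gripper open.
Joint ranges: [-2.61, 2.61], [-0.41, 2.15], [-1.48, 1.57], [0, 2.5], [-1.57, 4.71], [0.05, 1.97], [-2.85, 2.85]. Speed limits (rad/s): [2.79, 2.79, 3.14, 3.14, 3.14, 3.14, 3.14].

INTERFACE

Orientations are given as a unit quaternion [x, y, z, w].
In Python, from station import manip, optics gives the robot as it stands.
- The arm moves only by the tool play_rows, never from a script. Its argument "deltas" is a list of rows, each a list of 6 numbers: the shift along the tool's x, y, z scaled (see below), then the turn, a rotation vector about the tool's x, y, z scaled (see below). A call has 1 to 20 rows; each row is the pose to reach, as a shift and turn from the pose commanded when the call began, along the tool's axes at that moment, turning the shorter way round; what a row does not reach only later rows make up. The controller multiplies each number of a shift by 1000 mm and each number of a turn by 180 degrees. A row lasts 1/12 s, in which the tool goes at most 41.7 mm and 7.16 degrees, less where a joint would pass 70% of its speed; a pose out of reach is approached as far as the arm can. A call with a number of a shift or a turn outside -1 to 1 is refused whole. A call with a gripper value outside its range is refused whole. "claw" is the gripper's target within -1 to 1 (shut at 1, half-way at 0, fully open at -1), set as the call begins (left out, the last holds). The fingers move at their own pace and stop on an object; "grip_force" is the grip in N (left out, the last holds). Time passes only in rows, so rows that repeat a pose let the fingers close. It gives the time, the measured TCP pose, the force, the opening and the grip force at its end, in the units of the state.
- manip.get_state(): the state, without advancing time (a new reading comes with each control period).
- optics.read_camera(name): name is "scene" or "top"; returns a dict with "color" (384x512x3 uint8, blue, green, red), "fx", "fy", "cx", "cy" (pixels), "origin" and "rotation" of the camera in the world. Camera axes: x right, y down, z forward; pixel columns grow to the right and rows downward; lengths in m; the calibration is good to about 2 mm. A picture is of the moment at which its call begins. There is no depth.
- manip.hand_in(): hands the job in; it is judged then, once.
Trained networks look in a picture, given as the dict that the camera call returned (one of the last four; its "shot" number tells which), for a name from the list of things; names that differ only in an ending like _2 or _b are one class to them, and where a whole thing is asked for, a point or a joint stands for the part that bears it (a point fixed in the world has none). Each returns a list of dicts, best first, with "score" (0 to 1); they miss things now and then, are a little off and sometimes report something else, mostly with a low value. They report only what shows in the picture. A call takes as long as a camera call.
- optics.find_in(label, picture): "at" ([column, row] in pixels, amid what is visible of it).
The state is a dict: "clock": time; "q": joint angles; "joint_velocities": joint speeds; "joint_torque": joint torques, N m; "ee_pos": TCP position; "eef_rot": TCP orientation; "force": force on the tool from outside, world axes, zero at the start; "moment": the same for the moment, N m; "finger_gap": opening from 0.0 (shut) to 1.0 (fully open); "grasp_force": force on a finger pad.
Only numpy, scipy, OpenCV 4.12 (cv2) and the standard library are available. Lean on these libraries where they do the work, as an engineer would, in place of code of your own. Each camera call takes 0.05 s, during which the arm holds its last target. There are 200 camera calls.

## Working session

There is one attempt and no reset: what is moved stays moved. The work goes in short steps, Python scripts to look and compute and a tool call to move; the robot and the scene stay as the last step left them, time stands still between calls to the robot, and variables do not carry over. Pictures are saved under pics/ and viewed, at most 10 in all, crops included, and the job is handed in when it is done.

Besides the shell and the picture viewer there is one more tool, called after "Emit:" as a command line: name --pt "numbers of a row" for each row, then --argument value for the rest. play_rows: Moves the arm, as the interface text tells. Shifts and turns lie within -1 to 1; 1 stands for 1000 mm of shift or 180 degrees of turn. Its arguments: {"type":"object","properties":{"deltas":{"type":"array"},"claw":{"type":"number"},"grip_force":{"type":"number"}},"required":["deltas"]}

```bash
mkdir -p pics
cat > h.py <<'E'
import numpy as np, cv2
from station import manip, optics
def ray(p,uv):
    d=np.array([(uv[0]-p["cx"])/p["fx"],(uv[1]-p["cy"])/p["fy"],1.]);return np.array(p["origin"]),np.array(p["rotation"])@d
def atz(p,uv,z):
    o,d=ray(p,uv);return o+d*(z-o[2])/d[2]
def proj(p,X):
    c=np.array(p["rotation"]).T@(np.array(X)-np.array(p["origin"]));return [p["fx"]*c[0]/c[2]+p["cx"],p["fy"]*c[1]/c[2]+p["cy"]]
E
python3 - <<'E'
from h import *
print(manip.get_state())
for n in ["top","scene"]:
    p=optics.read_camera(n);cv2.imwrite(f"pics/{n}1.png",cv2.resize(p["color"],(800,600),interpolation=cv2.INTER_CUBIC))
    print(n,p["origin"],p["fx"],np.round(p["rotation"],3).tolist())
    for l in ["board","base1","base2","base3","base4","base5","flag1","redbase1","red1","spool","pot","coins","peg"]:
        print(l,[(np.round(r["at"],1).tolist(),round(r["score"],2)) for r in optics.find_in(l,p)][:6])
E
```

```text
{'clock': 0.0, 'q': array([-1.34980426,  0.38385564,  0.04383076,  1.59959743, -0.01792377,
        1.16122964, -0.04988442]), 'joint_velocities': array([-0.00017222, -0.00114336,  0.00028224,  0.00029911,  0.00051811,
        0.00106912,  0.00095156]), 'joint_torque': array([-5.00973201e-04, -4.33458173e+01,  1.02445476e+00, -2.49510920e+01,
        1.06775938e-02,  1.14268067e-02,  4.18238297e-07]), 'ee_pos': array([0.2034185 , 0.61633302, 0.22986294]), 'eef_rot': array([ 1.58678125e-01,  9.87329445e-01, -1.34008460e-03, -1.53259462e-04]), 'force': array([0.42339909, 0.10055212, 0.17644801]), 'moment': array([-0.04584627,  0.02440829,  0.02379942]), 'grasp_force': 0.0, 'finger_gap': 1.0004076506119042}
top [0.46698985 0.04301189 0.91551296] 369.498700943308 [-0.697, 0.716, -0.022, 0.028]
board [([257.9, 208.7], 0.9)]
base1 [([259.9, 201.4], 0.64), ([221.9, 220.7], 0.61), ([246.1, 240.6], 0.46), ([238.4, 210.8], 0.41)]
base2 [([259.9, 201.4], 0.64), ([221.9, 220.7], 0.61), ([246.1, 240.6], 0.46), ([238.4, 210.8], 0.41)]
base3 [([259.9, 201.4], 0.64), ([221.9, 220.7], 0.61), ([246.1,
[... 899 characters left out ...]
.2, 229.9], 0.65), ([244.5, 213.7], 0.48), ([273.7, 193.2], 0.46), ([291.5, 181.1], 0.43)]
base4 [([265.4, 202.8], 0.66), ([236.2, 229.9], 0.65), ([244.5, 213.7], 0.48), ([273.7, 193.2], 0.46), ([291.5, 181.1], 0.43)]
base5 [([265.4, 202.8], 0.66), ([236.2, 229.9], 0.65), ([244.5, 213.7], 0.48), ([273.7, 193.2], 0.46), ([291.5, 181.1], 0.43)]
flag1 [([239.2, 228.1], 0.64), ([265.6, 196.6], 0.62), ([275.1, 186.6], 0.53), ([290.5, 172.2], 0.4)]
redbase1 [([308.7, 205.7], 0.7), ([273.3, 233.8], 0.62)]
red1 [([199.3, 194.3], 0.62), ([305.8, 204.0], 0.46)]
spool [([199.7, 195.1], 0.51)]
pot [([223.2, 173.1], 0.69)]
coins [([275.2, 230.7], 0.66), ([331.3, 174.2], 0.6)]
peg [([194.9, 263.1], 0.53)]
```

Run:
```python
from h import *
for n,(x,y,w,h) in {"top":(165,125,170,128),"scene":(180,155,168,126)}.items():
    p=optics.read_camera(n);cv2.imwrite(f"pics/{n}2.png",cv2.resize(p["color"][y:y+h,x:x+w],(800,600),interpolation=cv2.INTER_CUBIC))
```

```text
(no output)
```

View pics/top2.png

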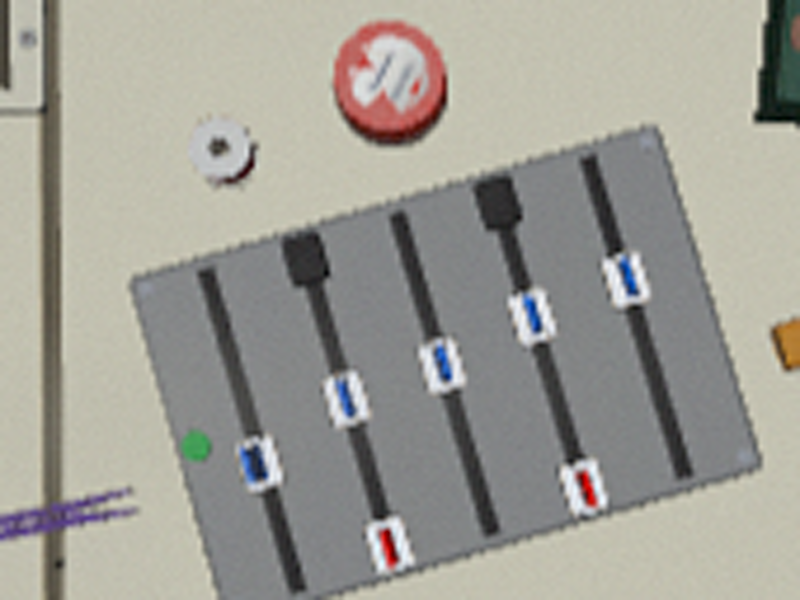

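View pics/scene2.png

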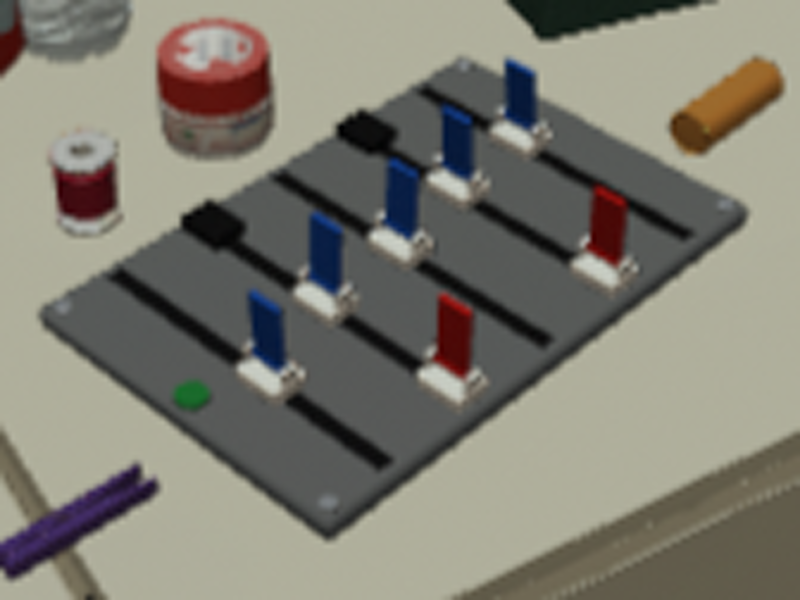

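The top crop shows blue blocks at about (260,463), (347,399), (442,365), (532,317) and (626,279), with red ones at (390,545) and (584,487). The stud is at (197,445), and the board corners at (133,280), (655,127) and (760,465). The scene crop agrees: all flags stand, and both reds are on the robot's side.

```bash
cat > m.py <<'E'
from h import *
from scipy.optimize import least_squares
p=optics.read_camera("top");k=170/800
f=lambda u:(165+(u[0]+.5)*k-.5,125+(u[1]+.5)*k-.5)
B=[atz(p,f(u),.021)[:2] for u in [(260,463),(347,399),(442,365),(532,317),(626,279)]]
R=[atz(p,f(u),.021)[:2] for u in [(390,545),(584,487)]]
C=[atz(p,f(u),.012)[:2] for u in [(133,280),(655,127),(760,465)]]
S=atz(p,f((197,445)),.015)[:2]
def loc(v,X): c,s=np.cos(v[2]),np.sin(v[2]);return np.array([[c,s],[-s,c]])@(X-v[:2])
CL=np.array([[.095,.145],[.095,-.145],[-.095,-.145]])
def res(v):
    r=[]
    for X,Y in zip(C,CL): r+=list(loc(v,X)-Y)
    for X,y in zip(B,[.104,.052,0,-.052,-.104]): r.append(loc(v,X)[1]-y)
    for X,y in zip(R,[.052,-.052]): r+=list(loc(v,X)-[-.077,y])
    return r
v=least_squares(res,[.5,0,0]).x
if __name__=="__main__":
    print("board",v,np.round(np.array(res(v))*1e3,1))
    c,s=np.cos(v[2]),np.sin(v[2]);M=np.array([[c,-s],[s,c]])
    for X in B: print(np.round(X,4),np.round(loc(v,X)*1e3,1))
    print("stud",S,loc(v,S))
    # check vs scene
    q=optics.read_camera("scene")
    for X,y in zip(B,[.104,.052,0,-.052,-.104]):
        W=v[:2]+M@[loc(v,X)[0],y]
        a=np.array(proj(q,[*W,.062]));b=np.array(proj(q,[*W,.021])); print((a-[180,155])*800/168,(b-[180,155])*800/168)
E
python3 m.py
```

```text
Traceback (most recent call last):
  File "m.py", line 5, in <module>
    B=[atz(p,f(u),.021)[:2] for u in [(260,463),(347,399),(442,365),(532,317),(626,279)]]
       ~~~^^^^^^^^^^^^^
  File "h.py", line 6, in atz
    o,d=ray(p,uv);return o+d*(z-o[2])/d[2]
        ~~~^^^^^^
  File "h.py", line 4, in ray
    d=np.array([(uv[0]-p["cx"])/p["fx"],(uv[1]-p["cy"])/p["fy"],1.]);return np.array(p["origin"]),np.array(p["rotation"])@d
                                                                                                  ~~~~~~~~~~~~~~~~~~~~~~~^~
ValueError: matmul: Input operand 1 has a mismatch in its core dimension 0, with gufunc signature (n?,k),(k,m?)->(n?,m?) (size 3 is different from 4)
```

Rotation is a quaternion.

```bash
sed -i 's/np.array(p\["rotation"\])/Rotation.from_quat(p["rotation"]).as_matrix()/g; 1i from scipy.spatial.transform import Rotation' h.py; python3 m.py
```

```text
board [0.50083946 0.04717449 0.26291171] [-1.6 -3.2 -2.7  2.   3.   2.  -0.3 -0.4 -0.2  0.3  0.1  0.7 -0.4  0.6
  0. ]
[0.4573 0.1428] [-17.2 103.7]
[0.4888 0.0974] [ 1.5 51.6]
[0.505  0.0481] [ 4.3 -0.2]
[0.5285 0.001 ] [ 14.7 -51.7]
[ 0.5468 -0.048 ] [  19.6 -103.9]
stud [0.46734305 0.17591486] [0.00111337 0.133022  ]
[262.61194944 291.75704834] [265.73084568 363.21424303]
[319.46001817 216.46277883] [320.82538968 286.80489146]
[396.23418005 162.51319822] [395.45078049 231.91905636]
[455.7635041  105.64232136] [453.44073735 173.94597815]
[519.37143962  57.38649783] [515.50496945 124.65651558]
```

Emit:
play_rows --pt "-0.364 -0.331 0.08 0 0 -0.185" --pt "-0.364 -0.331 0.08 0 0 -0.185" --pt "-0.364 -0.331 0.08 0 0 -0.185" --pt "-0.364 -0.331 0.08 0 0 -0.185" --pt "-0.364 -0.331 0.08 0 0 -0.185" --pt "-0.364 -0.331 0.08 0 0 -0.185" --pt "-0.364 -0.331 0.08 0 0 -0.185" --pt "-0.364 -0.331 0.08 0 0 -0.185" --pt "-0.364 -0.331 0.08 0 0 -0.185" --pt "-0.364 -0.331 0.08 0 0 -0.185" --pt "-0.364 -0.331 0.08 0 0 -0.185" --pt "-0.364 -0.331 0.08 0 0 -0.185" --pt "-0.364 -0.331 0.08 0 0 -0.185" --pt "-0.364 -0.331 0.08 0 0 -0.185" --pt "-0.364 -0.331 0.08 0 0 -0.185" --pt "-0.364 -0.331 0.08 0 0 -0.185" --pt "-0.364 -0.331 0.08 0 0 -0.185" --pt "-0.364 -0.331 0.08 0 0 -0.185" --pt "-0.364 -0.331 0.08 0 0 -0.185" --pt "-0.364 -0.331 0.08 0 0 -0.185" --claw 1

```text
clock: 3.32
ee_pos: [0.4453, 0.1896, 0.1513]
eef_rot: [-0.132, 0.991, 0.0, 0.0]
force: [0.1, -0.3, -0.5]
finger_gap: 0.0
grasp_force: 0.0
```

Emit:
play_rows --pt "0 0 0.03 0 0 0" --pt "0 0 0.06 0 0 0" --pt "0 0 0.085 0 0 0" --pt "0 0 0.1 0 0 0" --pt "0 0 0.105 0 0 0" --pt "0 0 0.105 0 0 0" --pt "0 0 0.105 0 0 0" --pt "0 0 0.105 0 0 0"

```text
clock: 3.98
ee_pos: [0.4469, 0.1896, 0.0475]
eef_rot: [-0.131, 0.991, 0.001, 0.001]
force: [0.3, -0.1, 0.9]
finger_gap: -0.001
grasp_force: 0.0
```

Run:
```python
from h import *
p=optics.read_camera("scene");cv2.imwrite("pics/s3.png",cv2.resize(p["color"][120:282,160:376],(800,600),interpolation=cv2.INTER_CUBIC))
s=manip.get_state();print(s["ee_pos"],s["force"])
```

```text
[0.44697865 0.18958043 0.04767868] [ 0.4612016  -0.22738676 -0.28230373]
```

View pics/s3.png

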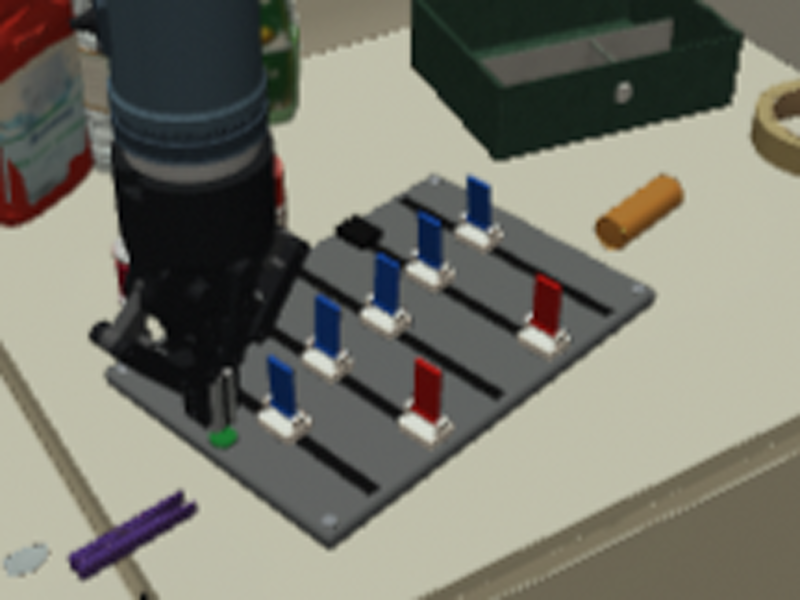

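Emit:
play_rows --pt "0.001 -0.006 0.003 0 0 0" --pt "0.002 -0.012 0.003 0 0 0" --pt "0.002 -0.018 0.003 0 0 0" --pt "0.002 -0.024 0.003 0 0 0" --pt "0.002 -0.03 0.003 0 0 0" --pt "0.002 -0.036 0.003 0 0 0" --pt "0.002 -0.042 0.003 0 0 0" --pt "0.002 -0.048 0.003 0 0 0" --pt "0.002 -0.054 0.003 0 0 0" --pt "-0.001 -0.058 0.003 0 0 0" --pt "-0.004 -0.06 0.003 0 0 0" --pt "-0.008 -0.062 0.003 0 0 0" --pt "-0.012 -0.064 0.003 0 0 0" --pt "-0.016 -0.064 0.003 0 0 0" --pt "-0.016 -0.064 0.003 0 0 0"

```text
clock: 5.28
ee_pos: [0.4791, 0.1318, 0.0435]
eef_rot: [-0.131, 0.991, 0.0, 0.001]
force: [-0.2, 0.4, -0.1]
finger_gap: 0.002
grasp_force: 0.0
```

Run:
```python
from h import *
from m import v,loc
p=optics.read_camera("scene");cv2.imwrite("pics/s4.png",cv2.resize(p["color"][120:282,160:376],(800,600),interpolation=cv2.INTER_CUBIC))
s=manip.get_state();print(s["ee_pos"],s["force"],loc([.50084,.04717,.2629],s["ee_pos"][:2]))
```

```text
[0.47788543 0.13159585 0.04324543] [-0.12319062  0.77585261  0.06079687] [-0.0002251   0.08749049]
```

View pics/s4.png

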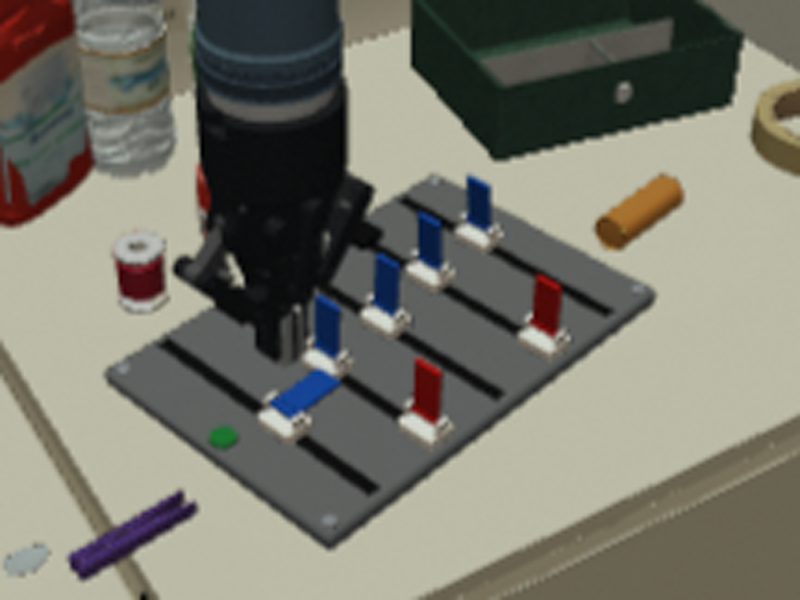

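Flag 1 lies flat at (305,393), and the other flags are standing. Next, flags 2 and 3.

Emit:
play_rows --pt "-0.001 -0.006 0 0 0 0" --pt "-0.002 -0.012 0 0 0 0" --pt "-0.002 -0.018 0 0 0 0" --pt "-0.002 -0.024 0 0 0 0" --pt "-0.002 -0.03 0 0 0 0" --pt "-0.002 -0.036 0 0 0 0" --pt "-0.002 -0.042 0 0 0 0" --pt "-0.003 -0.048 0 0 0 0" --pt "-0.004 -0.054 0 0 0 0" --pt "-0.004 -0.06 0 0 0 0" --pt "-0.004 -0.066 0 0 0 0" --pt "-0.004 -0.072 0 0 0 0" --pt "-0.004 -0.078 0 0 0 0" --pt "-0.004 -0.084 0 0 0 0" --pt "-0.004 -0.09 0 0 0 0" --pt "-0.006 -0.096 0 0 0 0" --pt "-0.01 -0.1 0 0 0 0" --pt "-0.014 -0.102 0 0 0 0" --pt "-0.014 -0.102 0 0 0 0"

```text
clock: 6.97
ee_pos: [0.5194, 0.0361, 0.0436]
eef_rot: [-0.131, 0.991, -0.0, 0.001]
force: [0.4, 0.5, 1.4]
finger_gap: 0.004
grasp_force: 0.0
```

Run:
```python
from h import *
from m import loc
p=optics.read_camera("scene");cv2.imwrite("pics/s5.png",cv2.resize(p["color"][120:282,160:376],(800,600),interpolation=cv2.INTER_CUBIC))
s=manip.get_state();print(s["ee_pos"],s["force"],loc([.50084,.04717,.2629],s["ee_pos"][:2]))
```

```text
[0.5180626  0.03665683 0.04329138] [-0.43975679  0.22854264 -0.30719879] [ 0.01389866 -0.01462778]
```

View pics/s5.png

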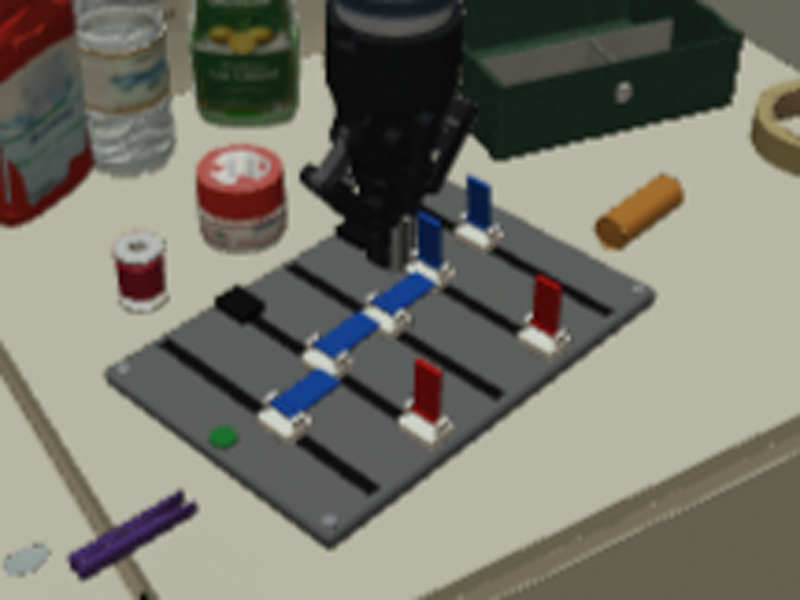

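Flags 1–3 are flat, and flags 4 and 5 and both reds are standing. Next, flags 4 and 5.

Emit:
play_rows --pt "-0.001 -0.006 0 0 0 0" --pt "-0.001 -0.012 0 0 0 0" --pt "-0.001 -0.018 0 0 0 0" --pt "-0.001 -0.024 0 0 0 0" --pt "-0.001 -0.03 0 0 0 0" --pt "-0.001 -0.036 0 0 0 0" --pt "-0.001 -0.042 0 0 0 0" --pt "-0.002 -0.048 0 0 0 0" --pt "-0.004 -0.054 0 0 0 0" --pt "-0.006 -0.06 0 0 0 0" --pt "-0.006 -0.066 0 0 0 0" --pt "-0.006 -0.072 0 0 0 0" --pt "-0.006 -0.078 0 0 0 0" --pt "-0.006 -0.084 0 0 0 0" --pt "-0.006 -0.09 0 0 0 0" --pt "-0.006 -0.096 0 0 0 0" --pt "-0.006 -0.1 0 0 0 0" --pt "-0.006 -0.1 -0.02 0 0 0" --pt "-0.006 -0.1 -0.06 0 0 0" --pt "-0.006 -0.1 -0.1 0 0 0"

```text
clock: 8.73
ee_pos: [0.5473, -0.0589, 0.1425]
eef_rot: [-0.131, 0.991, 0.0, -0.003]
force: [0.2, 1.2, -0.7]
finger_gap: 0.003
grasp_force: 0.0
```

Emit:
play_rows --pt "0 0 -0.02 0 0 0" --pt "0 0 -0.03 0 0 0" --pt "0 0 -0.03 0 0 0" --pt "0 0 -0.03 0 0 0" --pt "0 0 -0.03 0 0 0"

```text
clock: 9.15
ee_pos: [0.5476, -0.0584, 0.171]
eef_rot: [-0.131, 0.991, 0.0, -0.002]
force: [-0.2, 1.5, -0.6]
finger_gap: -0.002
grasp_force: 0.0
```

Run:
```python
from h import *
p=optics.read_camera("scene");cv2.imwrite("pics/s6.png",cv2.resize(p["color"][120:282,160:376],(800,600),interpolation=cv2.INTER_CUBIC))
s=manip.get_state();print(s["ee_pos"],s["force"])
```

```text
[ 0.54746886 -0.05846751  0.17075016] [-0.18298484  0.75322062 -0.69958355]
```

View pics/s6.png

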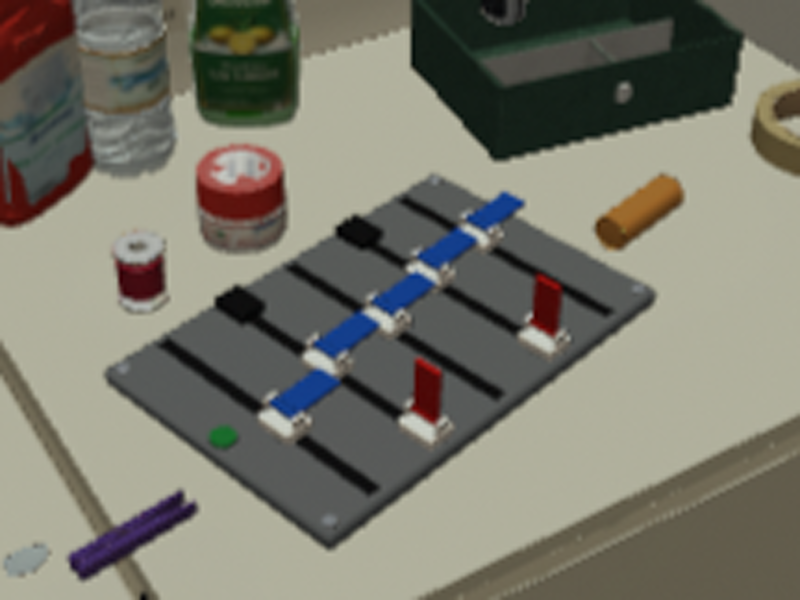

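All five blue flags lie flat and both reds stand. The pot, spool, coins and peg are where they were, and the tool is well clear (tip at (500,10)).

```bash
python3 -c "
from station import manip
print(manip.hand_in())"
```

```text
the job is handed in; nothing more can be done
None
```

All five blue flags were laid flat in order from the green stud; both red flags are still standing, the things around the board look unmoved in the last picture, and the job is handed in (no verdict was returned).

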